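# Sweep the used small dishes into the discard tray

## Robot

A 6-joint arm with a two-finger parallel gripper is mounted at the origin on the work surface. World frame = base frame: x ahead of the robot, y to its left, z up, the work surface at z = 0. Lengths are in m, angles in rad, forces in N, time in s.
With the tool pointing down it reaches from about 0.425 to 0.95 m from the base axis. Payload 3.5 kg.
Tool frame: the origin (TCP) lies at the very end of the fingers, on their centre line; the grasp point (between the pads) lies 19 mm behind it; z points along the fingers, y is the direction in which the jaws open and shut (so a half turn about z gives the same grasp; the last joint's range is limited). The gripper opens to 85 mm and grips with 20 to 120 N. Pads are 22 mm wide; open, the fingers measure 114 mm over their backs; the gripper's body (76 mm by 85 mm) begins 54 mm behind the grasp point. The pads swing forward as they close: fully open they stand 13 mm farther back than shut.
Start: joints at [1.114, 0.286, 1.577, -0, 1.279, -0.15], TCP at [0.204, 0.643, 0.231] pointing down, gripper open.
Joint ranges: [-2.77, 2.77], [-0.9, 2.22], [0.21, 2.48], [-1.53, 4.67], [0.24, 2.81], [-2.84, 2.84]. Speed limits (rad/s): [2.79, 2.79, 3.14, 3.14, 3.14, 3.14].

## Interface

Orientations are given as a unit quaternion [x, y, z, w].
In Python, from plant import get_state, read_camera, sign_off gives the robot as it stands.
- The arm moves only by the tool step_arm, never from a script. Its argument "targets" is a list that holds one entry, the list of rows, each a list of 5 numbers: the opening, from 0 (shut) to 1 (fully open), then the shift along the tool's x, y, z each as a share of 4 cm, from -1 to 1, then the turn about the tool's z as a share of 5 degrees, from -1 to 1. A call has 1 to 10 rows; each row shifts and turns the commanded pose from where the row before left it, along the tool's axes as they then stand; what a row does not reach is not made up. A row lasts 1/12 s, in which the tool goes at most 41.7 mm and 7.16 degrees, less where a joint would pass 70% of its speed; a pose out of reach is approached as far as the arm can. A call with a number of a shift or a turn outside -1 to 1 is refused whole. A call with a gripper value outside its range is refused whole. The fingers move at their own pace and stop on an object; "squeeze" is the grip in N (left out, the last holds). Time passes only in rows, so rows that do not move let the fingers close. It gives the time, the measured TCP pose, the force and the opening at its end, in the units of the state.
- get_state(): the state, without advancing time (a new reading comes with each control period).
- read_camera(name): name is "scene" or "top" or "wrist"; returns a dict with "pixels" (480x640x3 uint8, red, green, blue), "range_z" (480x640 float32, m along the optical axis (not along the pixel's ray), 0 where there is no reading), "mtx" (3x3 intrinsics, pixels), "rvec" (rotation vector, rad) and "tvec" (3), from world to camera coordinates, as OpenCV has them. Camera axes: x right, y down, z forward; pixel columns grow to the right and rows downward; lengths in m; the calibration is good to about 2 mm. A picture is of the moment at which its call begins.
- sign_off(): hands the job in, once; it reports no verdict.
The state is a dict: "time": time; "qpos": joint angles; "dq": joint speeds; "joint_efforts": joint torques, N m; "eef_pos": TCP position; "tcp_rot": TCP orientation; "contact_force": force on the tool from outside, world axes, zero at the start; "wrist_torque": the same for the moment, N m; "opening": opening from 0.0 (shut) to 1.0 (fully open).
Only numpy, scipy, OpenCV 4.12 (cv2) and the standard library are available. Lean on these libraries where they do the work, as an engineer would, in place of code of your own. Each camera call takes 0.05 s, during which the arm holds its last target.

## Task

Clear the three small used petri dishes off the black mat: with closed fingers, push or sweep them over the open side of the riser so that they drop into the open steel discard tray standing against it. Only push them, never pick them up or lift them. Leave the large dish, the jar and the lidded tip box where they are.

Things in the scene. Friction and masses are not known exactly. Their poses are not given: they have to be found in the camera images.
- riser: fixed bench riser, a low block 240 mm (its x) by 340 mm (its y) with a black rubber mat on top, the mat 40 mm above the bench; aluminium lips 6 mm thick and 6 mm above the mat run along its front and back (-x and +x) edges, the left and right (+y and -y) sides are open, without a lip, 170 mm from the centre. Origin: centre of its underside, on the bench; it is turned by up to 0.2 rad either way. Apart from dish_b and dish_c nothing stands in its front half.
- tray: fixed open steel discard tray, 240 mm (its x) by 130 mm (its y), 36 mm high, walls and floor 3 mm, parallel to the riser and standing 1 mm from either its +y or its -y side (this differs from start to start), so its rim lies 4 mm below the mat. Origin: centre of its underside, on the bench.
- dish_a_mid (a point): a small closed petri dish with a pale lid and cream agar, a flat disc 35 mm in diameter and 12 mm high, 10 to 20 g, lying flat on the riser's mat at the start; the point is its centre, half-way up (6 mm above the mat). This one lies in the back half of the riser (+x half) near its middle, between the jar and the large dish, which stand in its way on both sides; the way from it straight towards the riser's front lip is free.
- dish_b_mid (a point): a small closed petri dish with a pale lid and cream agar, a flat disc 35 mm in diameter and 12 mm high, 10 to 20 g, lying flat on the riser's mat at the start; the point is its centre, half-way up (6 mm above the mat). This one lies in the riser's front half, on its -y side.
- dish_c_mid (a point): a small closed petri dish with a pale lid and cream agar, a flat disc 35 mm in diameter and 12 mm high, 10 to 20 g, lying flat on the riser's mat at the start; the point is its centre, half-way up (6 mm above the mat). This one lies in the riser's front half, on its +y side.
- large_dish_mid (a point): the large petri dish, same look but 60 mm in diameter and 15 mm high, loose, to be left alone; stands on the mat in the back half, towards one open side. The point is its centre, half-way up.
- jar_mid (a point): a closed jar with white cap, 42 mm in diameter and 55 mm high, loose, to be left alone; stands on the mat in the back half, on the other side of dish_a from the large dish. The point is its centre, half-way up.
- tipbox: lidded box of pipette tips, 124 mm (its x) by 87 mm (its y) and 58 mm high, loose, 0.35 kg, to be left alone; stands on the bench off the open side of the riser opposite the tray, about 25 mm away from the riser. Origin: centre of its underside.

How it is judged:
At the end, for the whole second after the job is handed in: All three small dishes are inside the tray, their centres within its walls and below its rim; the large dish, the jar and the tip box are within 15 mm of where they stood (x of dish_a_mid in the frame of tray between -0.117 and 0.117 m and y of dish_a_mid in the frame of tray between -0.062 and 0.062 m and z of each of dish_a_mid, dish_b_mid, dish_c_mid in the frame of tray below 0.036 m and x of dish_b_mid in the frame of tray between -0.117 and 0.117 m and y of dish_b_mid in the frame of tray between -0.062 and 0.062 m and x of dish_c_mid in the frame of tray between -0.117 and 0.117 m and y of dish_c_mid in the frame of tray between -0.062 and 0.062 m and distance of each of large_dish_mid, jar_mid, tipbox from where it was at the start of the episode below 0.015 m); the robot touches nothing.
It fails at once if a small dish is lifted (its centre more than 8 mm above its height on the mat) (height (world z) of any of dish_a_mid, dish_b_mid, dish_c_mid above 0.054 m).
It fails at once if the large dish, the jar or the tip box is shifted by more than 15 mm, or the jar or large dish is tipped (distance of any of large_dish_mid, jar_mid, tipbox from where it was at the start of the episode above 0.015 m or angle between any of large_dish_mid, jar_mid's own z axis and vertical above 0.4 rad).
It also fails if it takes over 54 s, if anything falls off the work surface, if the arm or the gripper's body presses on something with over 40 N, if the wrist force passes 120 N, or if a joint passes its speed limit or range.

## Working session

There is one attempt and no reset: what is moved stays moved. The work goes in short steps, Python scripts to look and compute and a tool call to move; the robot and the scene stay as the last step left them, time stands still between calls to the robot, and variables do not carry over. Pictures are saved under pics/ and viewed, and the job is handed in when it is done.

Besides the shell and the picture viewer there is one more tool, called after "Request:" by a JSON object that holds its "method" and its "body", one argument or row to a line. step_arm: Moves the arm, as the interface text tells. Shift numbers are shares of 4 cm and turn numbers shares of 5 degrees, none past 1 either way. Its arguments: {"type":"object","properties":{"targets":{"type":"array"},"squeeze":{"type":"number"}},"required":["targets"]}

```bash
ls; mkdir -p pics; cat > h.py <<'E'
import numpy as np, cv2
from plant import get_state, read_camera, sign_off
def snap(n,f):
    c=read_camera(n); cv2.imwrite('pics/'+f+'.png',c['pixels'][:,:,::-1]); np.savez('pics/'+f+'.npz',**c); return c
def load(f): return dict(np.load('pics/'+f+'.npz'))
def ray(c,u,v,z):
    R=cv2.Rodrigues(c['rvec'])[0]; t=c['tvec'].ravel()
    d=R.T@np.linalg.inv(c['mtx'])@np.array([u,v,1.]); o=-R.T@t
    return o+d*(z-o[2])/d[2]
def world(c):
    R=cv2.Rodrigues(c['rvec'])[0]; t=c['tvec'].ravel()
    v,u=np.mgrid[0:480,0:640]; z=c['range_z']
    p=np.stack([u,v,np.ones_like(u)],-1)@np.linalg.inv(c['mtx']).T*z[...,None]
    return (p-t)@R
def proj(c,p):
    return cv2.projectPoints(np.array([p],float),c['rvec'],c['tvec'],c['mtx'],None)[0].ravel()
E
python3 - <<'E'
from h import *
snap('top','top0');snap('scene','scene0');s=get_state();print(s)
E
```

```text
pics
{'time': 0.1, 'qpos': array([ 1.11403925e+00,  2.87131289e-01,  1.57805177e+00,  9.06288969e-06,
        1.27858977e+00, -1.49988756e-01]), 'dq': array([ 1.27609400e-03, -2.58034517e-04, -1.85003378e-03, -3.86982736e-05,
       -2.14558003e-04, -1.69373823e-03]), 'joint_efforts': array([ 5.51206176e-04, -4.07296336e+01, -2.93698043e+01, -1.92031216e-04,
        3.45258559e-03, -1.03898483e-05]), 'eef_pos': array([0.20353101, 0.64295468, 0.23003789]), 'tcp_rot': array([ 1.52784633e-01,  9.88258907e-01, -1.03901197e-03, -3.29793440e-04]), 'contact_force': array([ 0.75177438, -1.07676366, -0.97348111]), 'wrist_torque': array([-0.05915118, -0.02190195,  0.00343256]), 'opening': 1.0003137957265027}
```

View pics/top0.png

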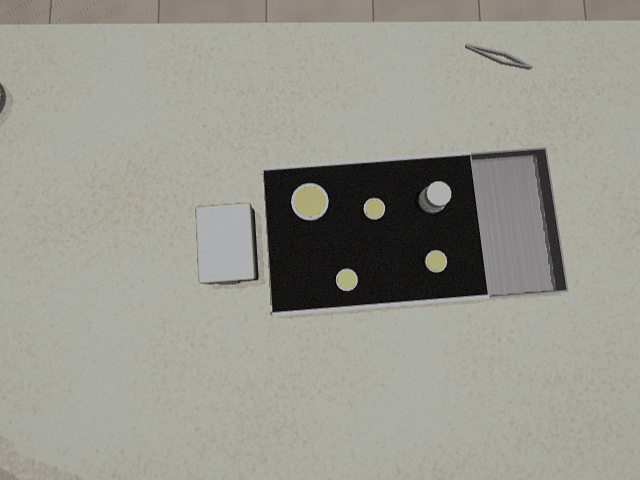

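View pics/scene0.png

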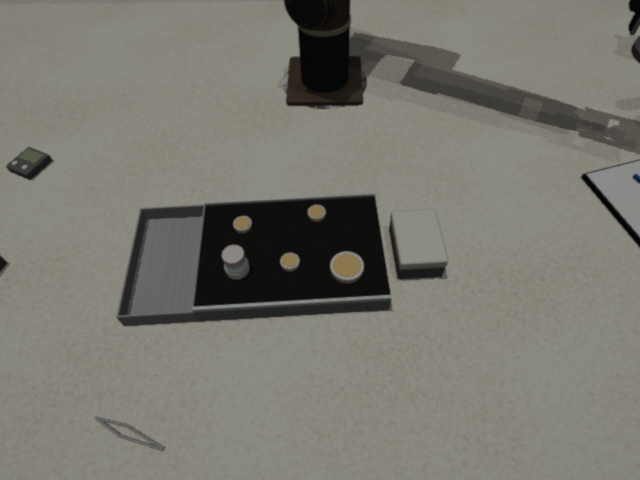

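The top view has the tray on the right (around 520,222), the large dish at (310,202), dish_a (374,209), dish_b (436,261), dish_c (347,280), the jar cap (439,193) and the tip box (226,243). The scene view agrees. Next I'll measure positions.

```bash
python3 - <<'E'
from h import *
c=load('top0');W=world(c)
im=c['pixels']; cv2.imwrite('pics/crop0.png',cv2.resize(im[140:325,255:575],None,fx=2.5,fy=2.5,interpolation=cv2.INTER_CUBIC)[:,:,::-1])
for n,u,v,z in [('a',374,209,.052),('b',436,261,.052),('c',347,280,.052),('L',310,202,.055),('jar',439,193,.095),('box',226,243,.058),
  ('BL',264,171,.046),('BR',471,155,.046),('FL',272,314,.046),('FR',489,297,.046),('tBR',546,149,.036),('tFR',567,290,.036)]:
    print(n,ray(c,u,v,z).round(4),W[v,u].round(4))
Rz=0
# depth-based: mat & lip
m=(abs(W[...,2]-.040)<.003)
E
```

```text
a [ 0.5858 -0.0584  0.052 ] [ 0.5859 -0.0585  0.051 ]
b [ 0.5017 -0.1532  0.052 ] [ 0.5017 -0.1533  0.0517]
c [ 0.474  -0.0131  0.052 ] [ 0.474  -0.0131  0.0519]
L [0.5977 0.0431 0.055 ] [0.5977 0.0431 0.055 ]
jar [ 0.6006 -0.152   0.095 ] [ 0.6008 -0.1522  0.0942]
box [0.5336 0.1741 0.058 ] [0.5338 0.1743 0.0569]
BL [0.6516 0.1171 0.046 ] [0.6529 0.1177 0.0416]
BR [ 0.6748 -0.2204  0.046 ] [ 0.679  -0.2249  0.0327]
FL [0.4235 0.1038 0.046 ] [0.4235 0.1039 0.0446]
FR [ 0.4446 -0.2352  0.046 ] [ 0.4447 -0.2392  0.0348]
tBR [ 0.687  -0.3496  0.036 ] [ 0.6873 -0.3501  0.035 ]
tFR [ 0.4539 -0.3643  0.036 ] [ 0.4538 -0.3635  0.0375]
```

View pics/crop0.png

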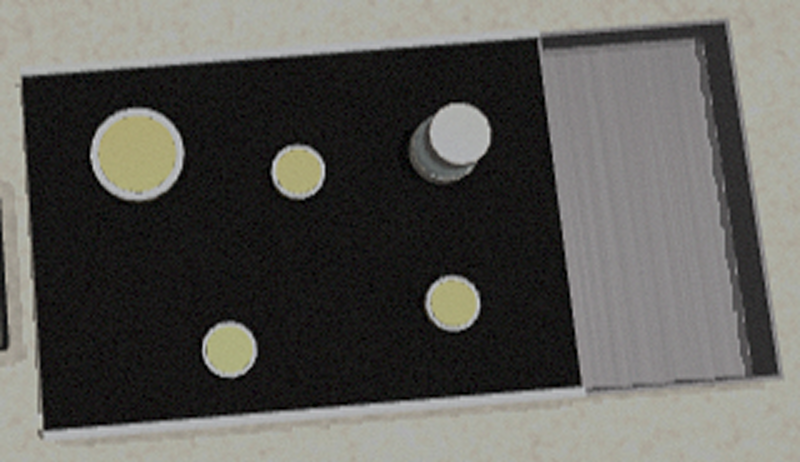

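Riser: centre about (0.549, -0.059), yaw about +0.064, tray on its -y side. In the riser frame, a is at (.037,-.002), b (-.053,-.091), c (-.072,.050), the jar (.046,-.096) and the large dish (.056,.099). Next I close the fingers and align the tool.

Request:
{"method": "step_arm", "body": {
  "targets": [
    [[0,0,0,0,-1],[0,0,0,0,-1],[0,0,0,0,-1],[0,0,0,0,-1],[0,0,0,0,-0.24],[0,0,0,0,0]]
  ],
  "squeeze": 30
}}

```text
time: 0.6
eef_pos: [0.2037, 0.6432, 0.2307]
tcp_rot: [-0.031, 1.0, -0.0, -0.0]
contact_force: [-0.0, -0.1, -0.0]
opening: 0.147
```

```bash
cat >> h.py <<'E'
from scipy.spatial.transform import Rotation as Ro
C=np.array([.5486,-.0587]); th=.064
ex=np.array([np.cos(th),np.sin(th)]); ey=np.array([-np.sin(th),np.cos(th)])
def toR(p): d=np.array(p[:2])-C; return np.array([d@ex,d@ey]).round(4)
def toW(x,y): return C+x*ex+y*ey
def st(goal=None):
    s=get_state(); R=Ro.from_quat(s['tcp_rot']).as_matrix()
    print('t',round(s['time'],2),'tcp',s['eef_pos'].round(4),'riser',toR(s['eef_pos']),'toolx',R[:,0].round(3),'tooly',R[:,1].round(3),'yawx',np.degrees(np.arctan2(R[1,0],R[0,0])).round(2),'F',s['contact_force'].round(1),'op',round(s['opening'],2))
    if goal is not None:
        g=np.r_[toW(*goal[:2]),goal[2]]; print('need tool units',(R.T@(g-s['eef_pos'])/.04).round(2))
E
python3 - <<'E'
from h import *
st((-.053,-.035,.15)); snap('wrist','w1')
E
```

```text
t 0.6 tcp [0.2037 0.6432 0.2307] riser [-0.2993  0.7225] toolx [-0.998 -0.062  0.001] tooly [-0.062  0.998 -0.001] yawx -176.44 F [-0.  -0.1 -0. ] op 0.15
need tool units [ -6.19 -18.93   2.03]
```

View pics/w1.png

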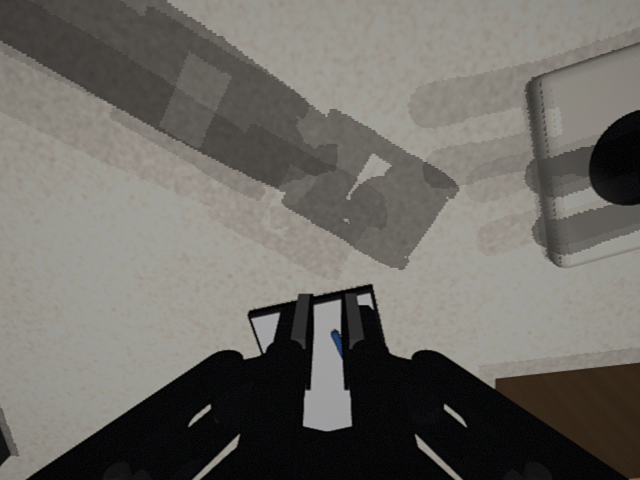

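The wrist view shows the thin closing finger tips at about (300-350, 295-390), with nothing in the way. Moving over the riser now.

Request:
{"method": "step_arm", "body": {
  "targets": [
    [[0,-0.6,-0.6,0,0],[0,-0.6,-0.6,0,0],[0,-0.6,-0.6,0,0],[0,-0.6,-0.6,0,0],[0,-0.6,-0.6,0,0],[0,-0.6,-0.6,0,0],[0,-0.6,-0.6,0,0],[0,-0.6,-0.6,0,0],[0,-0.4,-0.8,0,0],[0,-0.4,-0.8,0,0]]
  ]
}}

```text
time: 1.48
eef_pos: [0.4445, 0.4008, 0.2312]
tcp_rot: [-0.031, 1.0, -0.0, 0.0]
contact_force: [0.8, 0.8, -0.3]
opening: 0.001
```

Request:
{"method": "step_arm", "body": {
  "targets": [
    [[0,-0.4,-0.8,0,0],[0,-0.2,-0.8,0,0],[0,0,-0.8,0,0],[0,0,-0.8,0,0],[0,0,-0.8,0,0],[0,0,-0.8,0,0],[0,0,-0.8,0,0],[0,0,-0.8,0,0],[0,0,-0.8,0,0],[0,0,-0.8,0,0]]
  ]
}}

```text
time: 2.32
eef_pos: [0.4875, 0.0828, 0.2315]
tcp_rot: [-0.031, 1.0, -0.0, 0.0]
contact_force: [-0.6, 0.2, 0.5]
opening: 0.002
```

```bash
python3 - <<'E'
from h import *
st((-.053,-.035,.1))
E
```

```text
t 2.32 tcp [0.4875 0.0828 0.2315] riser [-0.0519  0.1451] toolx [-0.998 -0.062 -0.001] tooly [-0.062  0.998 -0.   ] yawx -176.47 F [-0.6  0.2  0.5] op 0.0
need tool units [ 0.02 -4.5   3.29]
```

Request:
{"method": "step_arm", "body": {
  "targets": [
    [[0,0,-0.75,0.2,0],[0,0,-0.75,0.2,0],[0,0,-0.75,0.2,0],[0,0,-0.75,0.2,0],[0,0,-0.75,0.2,0],[0,0,-0.4,0.5,0],[0,0,0,0.8,0],[0,0,0,0.5,0],[0,0,0,0,0],[0,0,0,0,0]]
  ]
}}

```text
time: 3.15
eef_pos: [0.4973, -0.0811, 0.1184]
tcp_rot: [-0.031, 1.0, 0.001, -0.001]
contact_force: [0.3, 0.3, -0.0]
opening: -0.005
```

```bash
python3 - <<'E'
from h import *
st((-.053,-.045,.045)); c=snap('wrist','w2'); snap('top','top2')
E
```

```text
t 3.15 tcp [ 0.4973 -0.0811  0.1184] riser [-0.0526 -0.0191] toolx [-0.998 -0.062  0.003] tooly [-0.062  0.998  0.001] yawx -176.45 F [ 0.3  0.3 -0. ] op -0.0
need tool units [ 0.   -0.65  1.83]
```

View pics/w2.png

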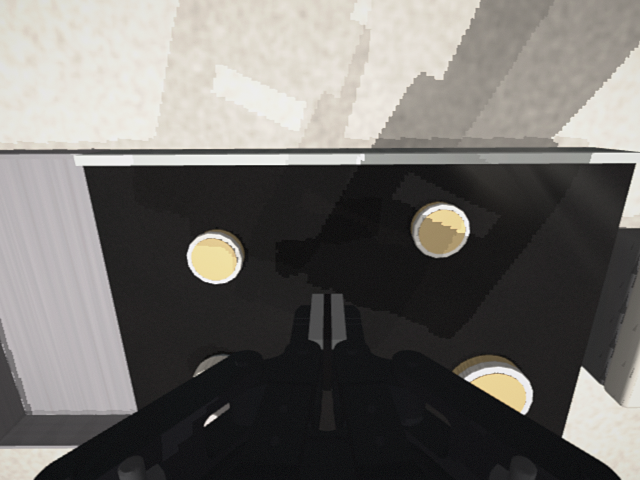

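View pics/top2.png

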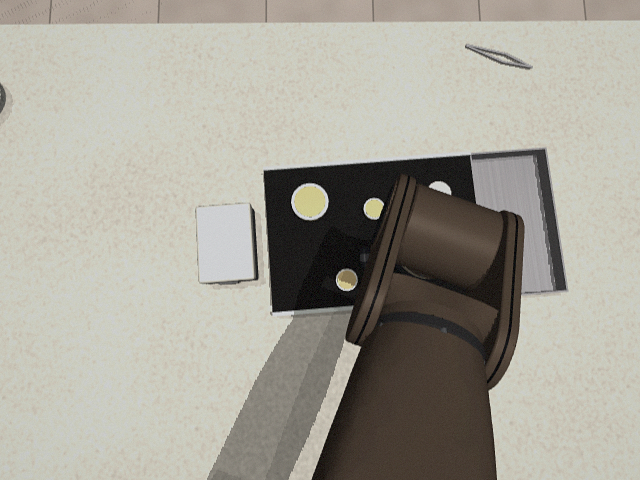

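The wrist view shows dish_b at (215,257), dish_c at (441,230), the jar partly hidden at (215,385) and the large dish at (495,385). The top view is mostly covered by the arm but agrees. Now I descend to about 5 mm above the mat beside b and push toward the tray.

Request:
{"method": "step_arm", "body": {
  "targets": [
    [[0,0,-0.3,0.6,0],[0,0,-0.3,0.6,0],[0,0,0,0.4,0],[0,0,0,0.2,0],[0,0,0,0,0],[0,0,0,0,0]]
  ]
}}

```text
time: 3.75
eef_pos: [0.5007, -0.1053, 0.0486]
tcp_rot: [-0.032, 0.999, -0.0, 0.001]
contact_force: [0.1, -0.7, -0.2]
opening: 0.005
```

```bash
python3 - <<'E'
from h import *
st((-.053,-.19,.045)); c=snap('wrist','w3')
E
```

```text
t 3.75 tcp [ 0.5007 -0.1053  0.0486] riser [-0.0508 -0.0435] toolx [-0.998 -0.064 -0.002] tooly [-0.064  0.998 -0.001] yawx -176.35 F [ 0.1 -0.7 -0.2] op 0.01
need tool units [ 0.05 -3.66  0.09]
```

View pics/w3.png

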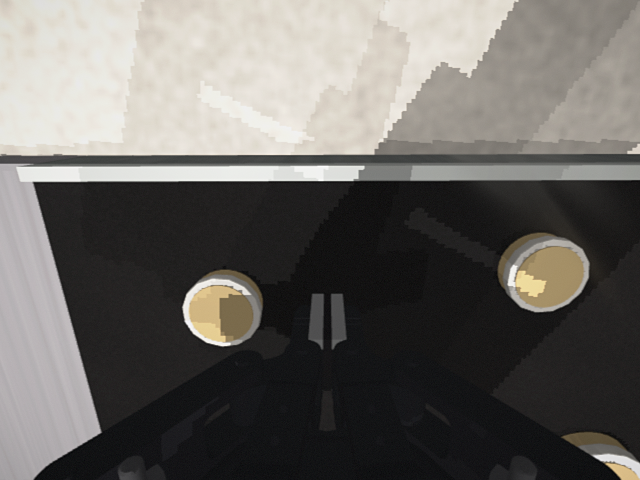

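The wrist view has dish_b at about (222,312) and dish_c at (544,273). I'll check their positions from this camera.

```bash
python3 - <<'E'
from h import *
c=load('w3')
for p in [(222,312),(544,273)]: print(toR(ray(c,*p,.052)))
print(proj(c,np.r_[toW(-.0508,-.0435),.0486]))
E
```

```text
[-0.0522 -0.0919]
[-0.0714  0.0487]
[329.73660006 310.86608063]
```

Request:
{"method": "step_arm", "body": {
  "targets": [
    [[0,0.04,-0.15,0.05,0],[0,0,-0.2,0,0],[0,0,-0.25,0,0],[0,0,-0.25,0,0],[0,0,-0.25,0,0],[0,0,-0.25,0,0],[0,0,-0.25,0,0],[0,0,-0.25,0,0],[0,0,0,0,0]]
  ]
}}

```text
time: 4.55
eef_pos: [0.5033, -0.1816, 0.0457]
tcp_rot: [-0.031, 1.0, -0.001, 0.001]
contact_force: [0.2, -0.1, -0.1]
opening: 0.001
```

```bash
python3 - <<'E'
from h import *
st((-.053,-.2,.047)); c=snap('wrist','w4')
E
```

```text
t 4.55 tcp [ 0.5033 -0.1816  0.0457] riser [-0.053  -0.1198] toolx [-0.998 -0.061 -0.001] tooly [-0.061  0.998 -0.001] yawx -176.48 F [ 0.2 -0.1 -0.1] op 0.0
need tool units [-0.01 -2.01 -0.03]
```

View pics/w4.png

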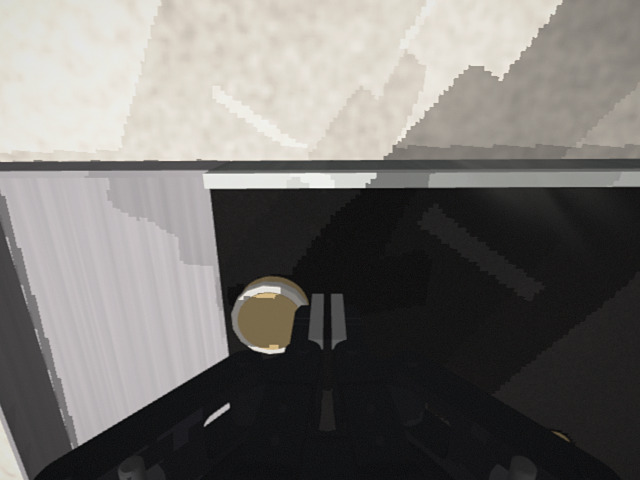

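dish_b is in front of the finger at about (270,318), just short of the edge at x≈222, and centred well. Pushing it over.

Request:
{"method": "step_arm", "body": {
  "targets": [
    [[0,0,-0.25,0,0],[0,0,-0.3,0,0],[0,0,-0.3,0,0],[0,0,-0.3,0,0],[0,0,-0.3,0,0],[0,0,-0.3,0,0],[0,0,-0.3,0,0],[0,0,0,0,0],[0,0,0,0,0]]
  ]
}}

```text
time: 5.35
eef_pos: [0.5077, -0.2619, 0.0449]
tcp_rot: [-0.031, 1.0, 0.0, -0.0]
contact_force: [-0.1, -0.7, -0.2]
opening: 0.003
```

```bash
python3 - <<'E'
from h import *
st((-.053,-.2,.047)); c=snap('wrist','w5')
E
```

```text
t 5.35 tcp [ 0.5077 -0.2619  0.0449] riser [-0.0538 -0.2002] toolx [-0.998 -0.062  0.   ] tooly [-0.062  0.998  0.   ] yawx -176.46 F [-0.1 -0.7 -0.2] op 0.0
need tool units [-0.02  0.   -0.05]
```

View pics/w5.png

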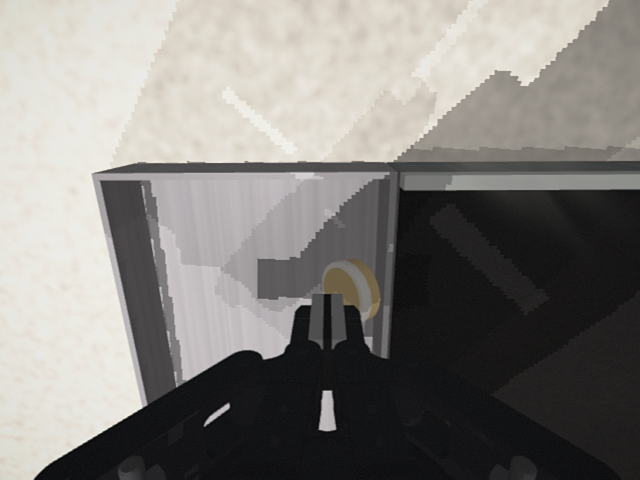

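dish_b is in the tray, seen at (350,290) leaning near the riser wall. Now I lift and go around to the +y side of dish_c.

Request:
{"method": "step_arm", "body": {
  "targets": [
    [[0,0,0,-0.6,0],[0,0,0,-0.6,0],[0,0.1,0.8,-0.1,0],[0,0.1,0.8,0,0],[0,0.1,0.8,0,0],[0,0.1,0.8,0,0],[0,0.05,0.8,0,0],[0,0,0.8,0,0],[0,0,0.8,0,0],[0,0,0.8,0,0]]
  ]
}}

```text
time: 6.23
eef_pos: [0.4729, -0.0047, 0.0972]
tcp_rot: [-0.032, 0.999, 0.0, -0.0]
contact_force: [0.6, 0.6, -0.1]
opening: 0.001
```

Request:
{"method": "step_arm", "body": {
  "targets": [
    [[0,0,0.8,0,0],[0,0,0.3,0,0],[0,0,0,0,0],[0,0,0,0,0]]
  ]
}}

```text
time: 6.57
eef_pos: [0.4706, 0.038, 0.0972]
tcp_rot: [-0.033, 0.999, -0.0, -0.0]
contact_force: [-0.9, -0.7, -0.5]
opening: -0.002
```

```bash
python3 - <<'E'
from h import *
st((-.0715,.095,.047)); c=snap('wrist','w6');snap('scene','s6')
E
```

```text
t 6.57 tcp [0.4706 0.038  0.0972] riser [-0.0717  0.1015] toolx [-0.998 -0.066  0.   ] tooly [-0.066  0.998 -0.   ] yawx -176.22 F [-0.9 -0.7 -0.5] op -0.0
need tool units [-0.   -0.16  1.26]
```

View pics/s6.png

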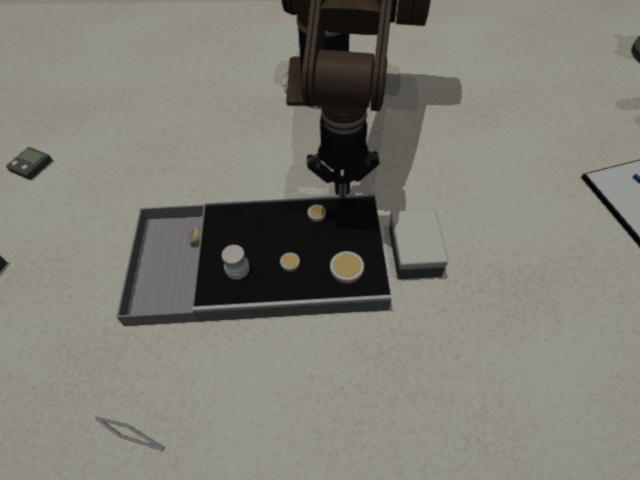

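View pics/w6.png

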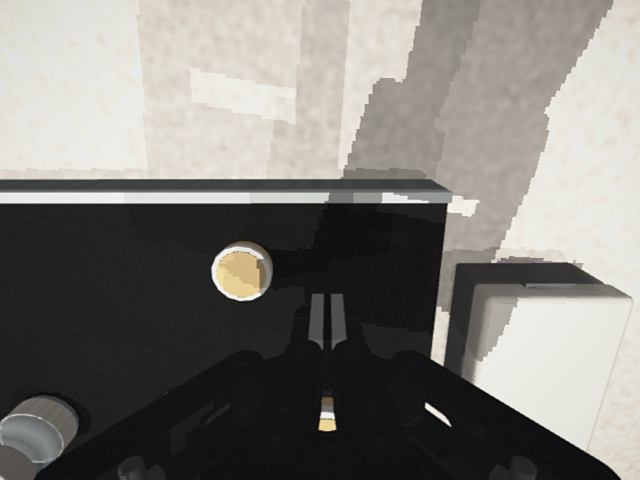

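The scene view shows dish_b in the tray at (195,236), leaning steeply on the riser-side wall. The wrist view has dish_c at (241,272). I descend and push c slowly to the middle, then check.

Request:
{"method": "step_arm", "body": {
  "targets": [
    [[0,0,0,0.5,0],[0,0,0,0.5,0],[0,0,0,0.26,0],[0,0,-0.1,0,0],[0,0,-0.2,0,0],[0,0,-0.25,0,0],[0,0,-0.25,0,0],[0,0,-0.25,0,0],[0,0,-0.25,0,0],[0,0,-0.25,0,0]]
  ]
}}

```text
time: 7.5
eef_pos: [0.4754, -0.0262, 0.0475]
tcp_rot: [-0.031, 1.0, -0.0, 0.001]
contact_force: [0.4, 0.2, 0.2]
opening: -0.0
```

Request:
{"method": "step_arm", "body": {
  "targets": [
    [[0,0,-0.25,0,0],[0,0,-0.25,0,0],[0,0,0,0,0]]
  ]
}}

```text
time: 7.75
eef_pos: [0.4767, -0.0465, 0.0472]
tcp_rot: [-0.031, 1.0, -0.0, 0.0]
contact_force: [0.5, 0.6, -0.0]
opening: -0.0
```

```bash
python3 - <<'E'
from h import *
st((-.0715,-.17,.046)); c=snap('wrist','w7')
E
```

```text
t 7.75 tcp [ 0.4767 -0.0465  0.0472] riser [-0.071   0.0167] toolx [-0.998 -0.061 -0.001] tooly [-0.061  0.998 -0.001] yawx -176.48 F [ 0.5  0.6 -0. ] op -0.0
need tool units [ 0.   -4.67  0.03]
```

View pics/w7.png

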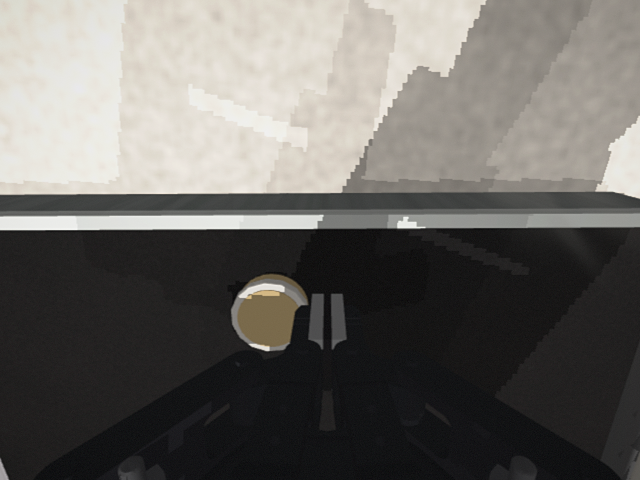

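dish_c is centred on the finger at (270,315), so I push on and speed up at the edge so it flies flat, clear of b.

Request:
{"method": "step_arm", "body": {
  "targets": [
    [[0,0,-0.25,0.03,0],[0,0,-0.3,0,0],[0,0,-0.35,0,0],[0,0,-0.45,0,0],[0,0,-0.55,0,0],[0,0,-0.65,0,0],[0,0,-0.7,0,0],[0,0,-0.7,0,0],[0,0,-0.5,0,0],[0,0,-0.2,0,0]]
  ]
}}

```text
time: 8.63
eef_pos: [0.4883, -0.2337, 0.046]
tcp_rot: [-0.031, 1.0, -0.001, 0.0]
contact_force: [-0.7, -0.6, -0.7]
opening: -0.0
```

Request:
{"method": "step_arm", "body": {
  "targets": [
    [[0,0,0,0,0],[0,0,0,-0.5,0],[0,0,0.5,-0.5,0],[0,0,0.8,0,0],[0,0,0.8,0,0],[0,0,0.8,0,0],[0,0,0,0,0]]
  ]
}}

```text
time: 9.22
eef_pos: [0.4785, -0.1088, 0.0846]
tcp_rot: [-0.034, 0.999, 0.002, -0.002]
contact_force: [-0.8, 0.6, 0.6]
opening: -0.001
```

```bash
python3 - <<'E'
from h import *
st((.085,-.002,.135)); c=snap('scene','s8'); c=snap('wrist','w8');
im=load('s8')['pixels'][190:330,100:460]; cv2.imwrite('pics/s8c.png',cv2.resize(im,None,fx=2.2,fy=2.2,interpolation=cv2.INTER_CUBIC)[:,:,::-1])
E
```

```text
t 9.22 tcp [ 0.4785 -0.1088  0.0846] riser [-0.0732 -0.0455] toolx [-0.998 -0.068  0.003] tooly [-0.068  0.998  0.004] yawx -176.08 F [-0.8  0.6  0.6] op -0.0
need tool units [-3.96  1.07 -1.27]
```

View pics/s8c.png

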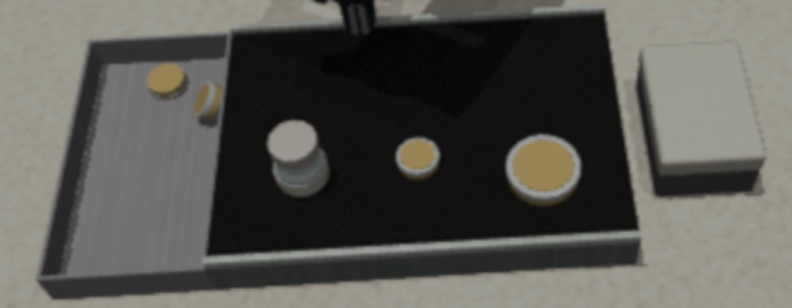

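dish_c lies flat in the tray (crop 166,78) with dish_b leaning beside it at (208,100). dish_a (418,156), the jar, the large dish and the box look unmoved. Now over the back of dish_a.

Request:
{"method": "step_arm", "body": {
  "targets": [
    [[0,0,0,-0.7,0],[0,0,0.2,-0.7,0],[0,-0.5,0.3,0,0],[0,-0.7,0.3,0,0],[0,-0.7,0.3,0,0],[0,-0.7,0,0,0],[0,-0.7,0,0,0],[0,-0.6,0,0,0],[0,0,0,0,0],[0,0,0,0,0]]
  ]
}}

```text
time: 10.15
eef_pos: [0.6341, -0.0614, 0.141]
tcp_rot: [-0.032, 1.0, 0.0, -0.001]
contact_force: [-0.5, 0.3, -0.3]
opening: 0.0
```

```bash
python3 - <<'E'
from h import *
st((.085,-.002,.046)); c=snap('wrist','w9')
E
```

```text
t 10.15 tcp [ 0.6341 -0.0614  0.141 ] riser [ 0.0851 -0.0081] toolx [-0.998 -0.063  0.001] tooly [-0.063  0.998  0.   ] yawx -176.38 F [-0.5  0.3 -0.3] op 0.0
need tool units [0.   0.15 2.38]
```

View pics/w9.png

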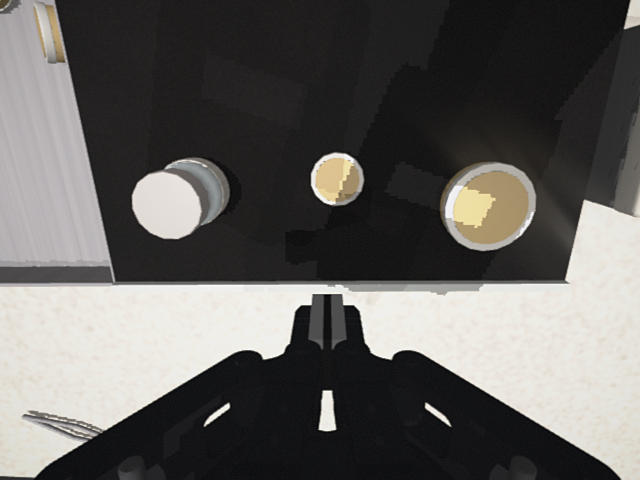

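```bash
python3 - <<'E'
from h import *
c=load('w9')
for p,z in [((337,179),.052),((166,204),.095),((489,206),.055)]: print(toR(ray(c,*p,z)))
E
```

```text
[ 0.0391 -0.0028]
[ 0.0457 -0.0973]
[0.0565 0.0979]
```

Positions agree to about 2 mm with the first measurement. Descend behind a and draw it toward the front.

Request:
{"method": "step_arm", "body": {
  "targets": [
    [[0,0,0.13,0.6,0],[0,0,0,0.6,0],[0,0,0,0.6,0],[0,0,0,0.4,0],[0,0,0,0.15,0],[0,0,0,0,0],[0,0,0,0,0]]
  ]
}}

```text
time: 10.78
eef_pos: [0.633, -0.056, 0.0484]
tcp_rot: [-0.031, 1.0, -0.0, 0.0]
contact_force: [0.2, -1.1, 0.4]
opening: -0.004
```

```bash
python3 - <<'E'
from h import *
st((.0155,-.002,.046))
E
```

```text
t 10.78 tcp [ 0.633  -0.056   0.0484] riser [ 0.0844 -0.0027] toolx [-0.998 -0.063 -0.   ] tooly [-0.063  0.998 -0.   ] yawx -176.4 F [ 0.2 -1.1  0.4] op -0.0
need tool units [1.72 0.01 0.06]
```

Request:
{"method": "step_arm", "body": {
  "targets": [
    [[0,0.12,0,0.04,0],[0,0.2,0,0,0],[0,0.2,0,0,0],[0,0.2,0,0,0],[0,0.2,0,0,0],[0,0.2,0,0,0],[0,0.2,0,0,0],[0,0.2,0,0,0],[0,0.2,0,0,0],[0,0,0,0,0]]
  ]
}}

```text
time: 11.62
eef_pos: [0.5627, -0.0598, 0.0457]
tcp_rot: [-0.032, 1.0, 0.0, -0.001]
contact_force: [-0.2, 0.2, -0.6]
opening: -0.004
```

```bash
python3 - <<'E'
from h import *
st(); c=snap('wrist','w10')
E
```

```text
t 11.62 tcp [ 0.5627 -0.0598  0.0457] riser [ 0.014 -0.002] toolx [-0.998 -0.063  0.002] tooly [-0.063  0.998  0.001] yawx -176.39 F [-0.2  0.2 -0.6] op -0.0
```

View pics/w10.png

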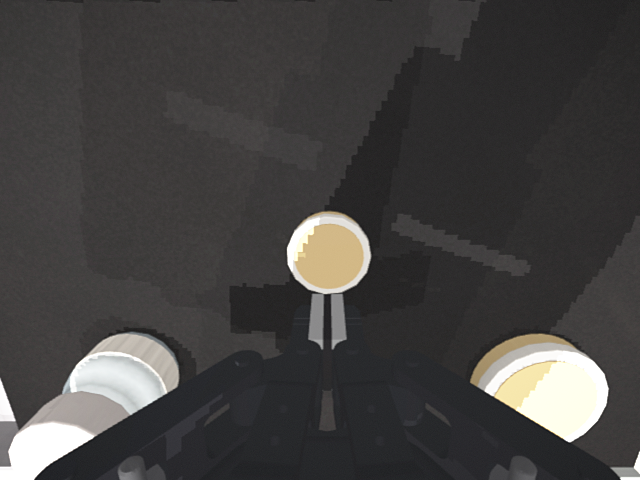

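dish_a sits in front of the finger at (329,254), well centred.

```bash
python3 - <<'E'
from h import *
c=load('w10'); p=toR(ray(c,329,254,.052)); print(p)
st((p[0],p[1]+.046,.046))
E
```

```text
[-0.0164 -0.0024]
t 11.67 tcp [ 0.5636 -0.0599  0.0459] riser [ 0.0149 -0.0021] toolx [-0.998 -0.063  0.001] tooly [-0.063  0.998  0.   ] yawx -176.4 F [-0.3 -0.2  0.5] op 0.0
need tool units [ 0.78  1.14 -0.  ]
```

Request:
{"method": "step_arm", "body": {
  "targets": [
    [[0,-0.1,0,-0.5,0],[0,0,0,-0.5,0],[0,0.44,0.57,0,0],[0,0.44,0.57,0,0],[0,0,0,0,0],[0,0,0,0.5,0],[0,0,0,0.5,0],[0,0,0,0,0],[0,0,0,0,0]]
  ]
}}

```text
time: 12.42
eef_pos: [0.5299, -0.0163, 0.0452]
tcp_rot: [-0.032, 0.999, 0.0, -0.001]
contact_force: [0.8, -0.1, 1.0]
opening: 0.001
```

Request:
{"method": "step_arm", "body": {
  "targets": [
    [[0,0,-0.15,0,0],[0,0,-0.2,0,0],[0,0,-0.25,0,0],[0,0,-0.25,0,0],[0,0,-0.25,0,0],[0,0,-0.25,0,0],[0,0,0,0,0]]
  ]
}}

```text
time: 13.0
eef_pos: [0.5345, -0.0726, 0.0466]
tcp_rot: [-0.03, 1.0, -0.0, 0.001]
contact_force: [-0.3, 0.7, -0.4]
opening: -0.001
```

```bash
python3 - <<'E'
from h import *
st((-.0165,-.17,.046)); c=snap('wrist','w11')
E
```

```text
t 13.0 tcp [ 0.5345 -0.0726  0.0466] riser [-0.015 -0.013] toolx [-0.998 -0.061 -0.001] tooly [-0.061  0.998 -0.001] yawx -176.51 F [-0.3  0.7 -0.4] op -0.0
need tool units [ 0.03 -3.93  0.02]
```

View pics/w11.png

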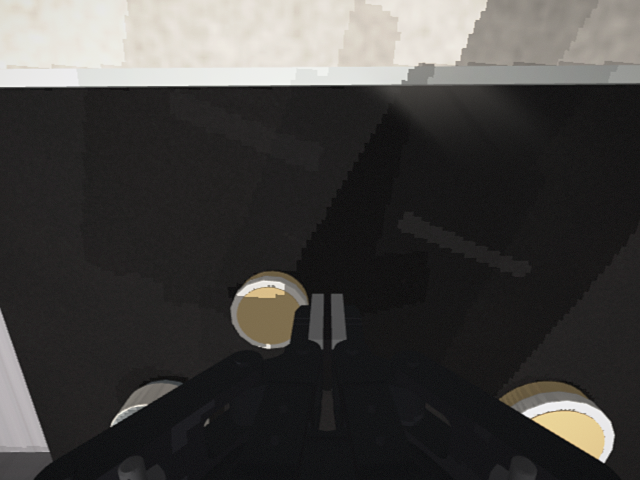

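dish_a is centred on the finger at (270,312), and its path along the jar's front has about 20 mm to spare. Pushing with the same profile.

Request:
{"method": "step_arm", "body": {
  "targets": [
    [[0,0,-0.25,0,0],[0,0,-0.3,0,0],[0,0,-0.3,0,0],[0,0,-0.35,0,0],[0,0,-0.4,0,0],[0,0,-0.5,0,0],[0,0,-0.6,0,0],[0,0,-0.65,0,0],[0,0,-0.5,0,0],[0,0,-0.2,0,0]]
  ]
}}

```text
time: 13.88
eef_pos: [0.5445, -0.2358, 0.0465]
tcp_rot: [-0.03, 1.0, -0.001, 0.001]
contact_force: [-0.9, -0.5, -0.1]
opening: -0.003
```

Request:
{"method": "step_arm", "body": {
  "targets": [
    [[0,0,0,0,0],[0,0,0,-0.5,0],[0,0,0,-0.8,0],[0,0.2,0.3,-0.8,0],[0,0.5,0.5,-0.5,0],[0,0.4,0.7,0,0],[0,0,0.8,0,0],[0,0,0.8,0,0],[0,0,0.8,0,0],[0,0,0,0,0]]
  ]
}}

```text
time: 14.72
eef_pos: [0.4887, -0.0737, 0.1494]
tcp_rot: [-0.034, 0.999, 0.001, -0.001]
contact_force: [-0.0, 0.1, -1.0]
opening: -0.0
```

```bash
python3 - <<'E'
from h import *
st(); c=snap('scene','s12'); snap('top','t12')
im=load('s12')['pixels'][190:330,100:460]; cv2.imwrite('pics/s12c.png',cv2.resize(im,None,fx=2.2,fy=2.2,interpolation=cv2.INTER_CUBIC)[:,:,::-1])
E
```

```text
t 14.72 tcp [ 0.4887 -0.0737  0.1494] riser [-0.0607 -0.0111] toolx [-0.998 -0.068  0.002] tooly [-0.068  0.998  0.003] yawx -176.09 F [-0.   0.1 -1. ] op -0.0
```

View pics/s12c.png

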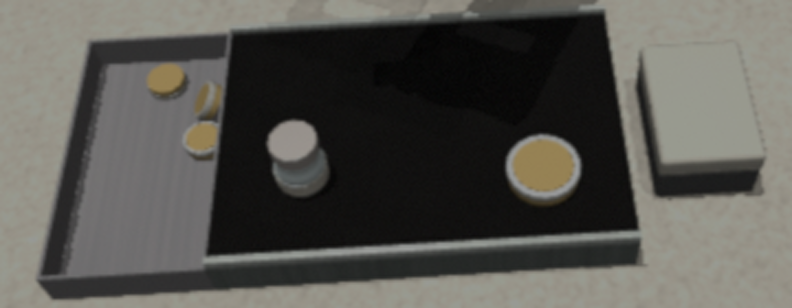

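View pics/t12.png

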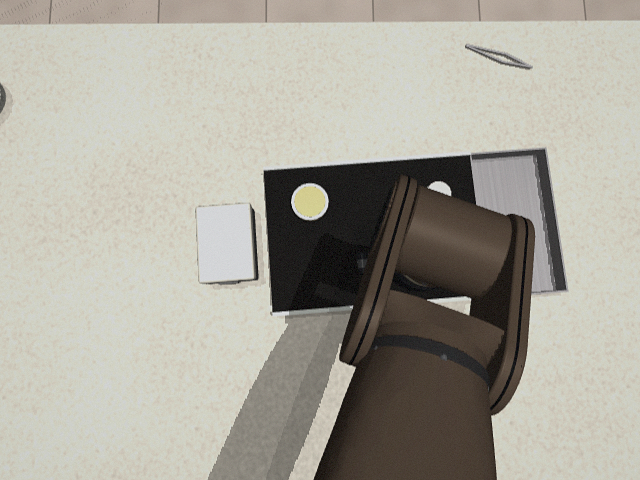

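All three dishes are in the tray: crop (166,78), (208,98) and (203,138). The jar, large dish and box look unmoved. I'll move the arm clear and verify heights and positions.

Request:
{"method": "step_arm", "body": {
  "targets": [
    [[0,0,0.6,-0.6,0],[0,0,0.8,-0.3,0],[0,0,0.8,0,0],[0,0,0.8,0,0],[0,0,0.8,0,0],[0,0,0.8,0,0],[0,0,0.8,0,0],[0,0,0.8,0,0],[0,0,0.8,0,0],[0,0,0,0,0]]
  ]
}}

```text
time: 15.65
eef_pos: [0.4725, 0.2039, 0.1861]
tcp_rot: [-0.033, 0.999, 0.001, -0.0]
contact_force: [-1.2, 0.1, -0.2]
opening: -0.001
```

```bash
python3 - <<'E'
from h import *
st(); c=snap('top','t13'); snap('scene','s13')
W=world(c); d=np.diff([0])
for n in ('t13','s13'):
    c=load(n);W=world(c)
    r=(W[...,:2]-C)@np.array([ex,ey]).T
    im=c['pixels'].astype(int)
    m=(r[...,1]<-.172)&(r[...,1]>-.3)&(abs(r[...,0])<.117)&(im[...,0]-im[...,2]>25)&(W[...,2]<.06)
    k,lab,stt,_=cv2.connectedComponentsWithStats(m.astype(np.uint8))
    for i in range(1,k):
        if stt[i,4]>20:
            q=lab==i; print(n,stt[i],r[q].mean(0).round(4),'z',W[q][:,2].min().round(4),W[q][:,2].mean().round(4),W[q][:,2].max().round(4))
im=load('t13')['pixels'][140:325,185:575]; cv2.imwrite('pics/t13c.png',cv2.resize(im,None,fx=2,fy=2,interpolation=cv2.INTER_CUBIC)[:,:,::-1])
E
```

```text
t 15.65 tcp [0.4725 0.2039 0.1861] riser [-0.0592  0.2669] toolx [-0.998 -0.067 -0.   ] tooly [-0.067  0.998  0.002] yawx -176.17 F [-1.2  0.1 -0.2] op -0.0
t13 [481 228  16  18 220] [-0.0165 -0.1923] z 0.0112 0.015 0.0347
t13 [484 248   7  20  76] [-0.0524 -0.1794] z 0.0033 0.0284 0.0358
t13 [491 249   7  17  90] [-0.0518 -0.194 ] z 0.0007 0.0235 0.0373
t13 [507 266  21  20 335] [-0.0845 -0.2322] z -0.0009 0.0135 0.0171
s13 [167 219  17  14 192] [-0.0811 -0.2317] z 0.0017 0.0141 0.0172
s13 [189 228   6  14  48] [-0.0479 -0.1922] z 0.0153 0.027 0.038
s13 [194 229   7  15  40] [-0.0435 -0.1796] z 0.0039 0.0268 0.0381
s13 [185 246  14  13 143] [-0.0137 -0.1909] z 0.0119 0.0163 0.0392
```

View pics/t13c.png

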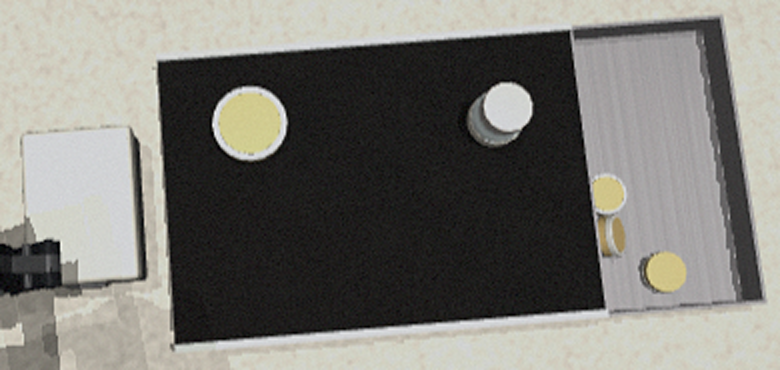

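From the top view, a is flat at riser (-.017,-.192) with its top at z≈.015. c is flat at (-.085,-.232). b stands on edge between the wall and the tray floor, centre about (-.052,-.187) and z≈.02. All of these are inside the walls and below the rim. The large dish (310,202), jar cap (439,194) and box are at the same pixels as at the start.

```bash
python3 -c "
from plant import sign_off; print(sign_off())"
```

```text
the job is handed in; nothing more can be done
None
```

All three small dishes are in the discard tray, and I handed the job in at about 15.7 s of the 54 s allowed. I pushed b and then c over the -y side. I then drew a forward out of the gap between the jar and the large dish and pushed it over the same side. The fingers stayed closed throughout, and the force readings I took never rose above about 1.5 N.

**Dishes:** the last top and scene views put a and c flat on the tray floor, with their tops at z of about 15 mm. Dish b did not land flat. It stands on edge near the riser-side wall, with its centre at a height of about 20 mm and roughly 13 mm inside the wall limit. That is within the limits, but with less margin than the other two.

**Everything else:** the large dish, jar and tip box are at the same pixel positions as at the start, to about one pixel. The arm was clear, about 0.19 m above the bench.

No check failed; repeat position measurements agreed to about 2 mm. Hand-in reports no verdict.

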